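# Slide the burnt board out of its nest and off the bench into the scrap bin

### The job

The tan power board in the aluminium nest is burnt: slide the nest's red stop bar fully aside by its yellow post, touch a closed fingertip down very slowly on top of the board, slide it by this light pressure out of the nest and over the deck's front edge so that it drops into the blue scrap bin below, and let go. Do not lift the board; never knock or press it with more than 25 newtons, nor with more than 18 newtons while it slides, or the deck is scored. Leave the stop bar open and everything else on the bench where it is.

Things in the scene. Friction and masses are not known exactly. Their poses are not given: they have to be found in the camera images.
- scrap_center (a point): Centre (3 above the deck) of the burnt tan power board, copper underneath, with a burn mark: rigid, flat, 110 (its x) by 72 by 6 thick, 270 to 430 g, flat on the deck in the nest, long side along nest x. In the nest no edge can be reached: under 8 mm are free round it. A closed fingertip pressed on its flat top at 6 to 12 N holds it better than the deck does and drags it.
- nest: Grey deck at the bench's far edge, 5 to 18 above the bench, turned up to 0.22 rad, with an aluminium pocket on it: back (-x) and side walls 14 high, 8 thick, open at the +x mouth. Origin on the deck's top at the pocket's middle, x out of the mouth. Free inside x = -59 to +61 (stop bar), y = -39 to +39. Deck: x = -85 to 130, y = -67 to 155. Bar guides 10 high at x = 54 to 78, y = 48 to 146.
- gate (a joint): Slide of the red stop bar (92 long, 10 thick, top 14 above the deck) across the nest's mouth, in m along the nest's +y: 0 = shut, 0.095 = fully open at its stop. Starts between 0 and 0.012. Friction about 2 N; it stays where it is left.
- gate_post (a point): Half-way up the yellow round post on the stop bar: 16 in diameter, standing from 14 to 48 above the deck, moving with the bar (this point is 34 above the deck, at nest x = 66, nest y = the joint value). It can be pinched from above or pushed along.
- bin: Blue open scrap bin, 270 (x) by 340 (y) outside, 100 high, wall 5, on a trolley beyond and below the bench's edge, turned like the nest; origin under its middle. Rim about 70 below the deck's top, near rim tucked under the bench. Its middle is within 30 of the line straight out of the nest.
- drop_edge (a point): Middle of the deck's straight front edge, on its top surface, at nest x = 130, y = 0, overhanging the bench and the bin: here the board is pushed off. Flat bare deck from the nest's mouth to here. The board tips off once its middle is past this edge and the finger on its rear part lifts; a dragging finger may slip back 5 to 10 on it. Surfaces are hard: touching down at 15 mm/s already knocks with about 20 N, 5 mm/s is gentle.
- good: Good green circuit board of the same size (110 by 72 by 6), lying left on the bench; leave alone. Origin under its middle.
- pliers: Blue-handled pliers, about 150 long, 13 high; leave alone. Origin under the pivot.
- cutters: Orange-handled cutters, about 125 long, 13 high; leave alone. Origin under the pivot.
- driver: Screwdriver with green handle, 140 long; leave alone.
- flux: Small bottle, 40 across, 75 high, standing; leave alone. Origin under its middle.
- parts_tray: Grey divided parts tray, 90 by 130, 25 high; leave alone. Origin under its middle.
- knob_cap: Loose white knob, 28 across, 16 high; leave alone. Origin under its middle.
Not all that is in view belongs to the job. Leave any black or white look-alike of the part that bears scrap_center alone.

How it is judged:
On the way, in this order (a step that is already met when the one before it is completed fails the run):
1. the stop bar is slid fully aside (its joint above 0.085 m) (value of joint gate above 0.085 m), for 0.2 s.
2. the board is slid half out of the nest (its centre 45 mm or more along the nest's x), still lying flat on the deck (x of scrap_center in the frame of nest above 0.045 m and z of scrap_center in the frame of nest above -0.003 m and angle between scrap_center's own z axis and vertical below 0.15 rad), for 0.1 s.
At the end, for the whole second after the job is handed in: The scrap board lies at rest (slower than 0.05 m/s) inside the blue bin, its centre between the bin's walls and less than 90 mm above the bin's underside, and the stop bar is still open (joint above 0.085 m) (x of scrap_center in the frame of bin between -0.13 and 0.13 m and y of scrap_center in the frame of bin between -0.165 and 0.165 m and z of scrap_center in the frame of bin below 0.09 m and linear speed of scrap below 0.05 m/s and value of joint gate above 0.085 m); the robot touches nothing.
It fails at once if the fingers touch down on, press or push the scrap board with more than 25 N (contact force between the fingers and scrap above 25 N).
It fails at once if the fingers press or push the scrap board with more than 18 N once its centre is more than 8 mm along the nest's x (contact force between the fingers and scrap above 18 N and x of scrap_center in the frame of nest above 0.008 m).
It fails at once if the scrap board is lifted (its centre more than 20 mm above the deck) (z of scrap_center in the frame of nest above 0.02 m).
It fails at once if a bystander on the bench is moved by more than 15 mm (distance of any of good, pliers, cutters, driver, flux, parts_tray, knob_cap from where it was at the start of the episode above 0.015 m).
It also fails if it takes over 69 s, if anything falls off the work surface, if the arm or the gripper's body presses on something with over 40 N, if the wrist force passes 120 N, or if a joint passes its speed limit or range.

### The arm

A 6-joint arm with a two-finger parallel gripper is mounted at the origin on the work surface. World frame = base frame: x ahead of the robot, y to its left, z up, the work surface at z = 0. Lengths are in m, angles in rad, forces in N, time in s.
With the tool pointing down it reaches from about 0.3 to 0.75 m from the base axis. Payload 8.5 kg.
Tool frame: the origin (TCP) lies midway between the tips of the shut fingers; the grasp point (between the pads) lies 19 mm behind it (arm.pinch_z is the distance from the TCP to the grasp point, in m); z points along the fingers, y is the direction in which the jaws open and shut (so a half turn about z gives the same grasp; the last joint's range is limited). The gripper opens to 85 mm and grips with 20 to 120 N. Pads are 22 mm wide; open, the fingers measure 114 mm over their backs; the gripper's body (76 mm by 85 mm) begins 54 mm behind the grasp point. The pads swing forward as they close: fully open they stand 13 mm farther back than shut.
Start: joints at [1.004, 0.381, 1.297, -0, 1.464, -0.215], TCP at [0.19, 0.516, 0.231] pointing down, gripper open.
Joint ranges: [-3.11, 3.11], [-0.89, 2.33], [0.22, 2.48], [-1.42, 4.56], [0.17, 2.85], [-2.88, 2.88]. Speed limits (rad/s): [2.39, 2.39, 3.14, 3.14, 3.14, 3.14].

### API

Orientations are given as [roll, pitch, yaw] about the fixed x, y, z axes, in that order (R = Rz(yaw) Ry(pitch) Rx(roll)).
In Python, from bench import arm, optics, sign_off gives the robot as it stands.
- The arm moves only by the tool move_arm, never from a script. Its argument "rows" is a list that holds one entry, the list of rows, each a list of 5 numbers: the shift along the world's x, y, z scaled (see below), then the turn about the world's z scaled (see below), then the opening, from 0 (shut) to 1 (fully open). In form: [[[x, y, z, twist, fingers], ...]]. A call has 1 to 10 rows; each row shifts and turns the commanded pose from where the row before left it; what a row does not reach is not made up. The controller multiplies each number of a shift by 30 mm and each number of a turn by 0.12 rad. A row lasts 1/8 s, in which the tool goes at most 62.5 mm and 10.7 degrees, less where a joint would pass 70% of its speed; a pose out of reach is approached as far as the arm can. A call with a number of a shift or a turn outside -1 to 1 is refused whole. A call with a gripper value outside its range is refused whole. The fingers move at their own pace and stop on an object; "force" is the grip in N (left out, the last holds). Time passes only in rows, so rows that do not move let the fingers close. It gives the time, the measured TCP pose, the force and the opening at its end, in the units of the state.
- arm.state(): the state, without advancing time (a new reading comes with each control period).
- optics.get_image(name): name is "scene" or "top" or "wrist"; returns (picture, depth): 480x640x3 uint8, red, green, blue; 480x640 float32, m along the optical axis (not along the pixel's ray), 0 where there is no reading.
- optics.get_calibration(name): a dict with "fx", "fy", "cx", "cy" (pixels), "rvec" (rotation vector, rad) and "tvec" (3), from world to camera coordinates, as OpenCV has them; the wrist camera has in their place "hand_eye" (4x4, takes a point from camera to tool coordinates, whose origin is the TCP and whose axes are the flange's). Camera axes: x right, y down, z forward; pixel columns grow to the right and rows downward; lengths in m; the calibration is good to about 2 mm. The wrist camera is an equidistant fisheye: a pixel r from the principal point sees the ray r / f radians off the axis. A picture is of the moment at which its call begins: read the wrist's pose just before it. get_calibration takes no time and is no camera call.
- sign_off(): hands the job in, once; it reports no verdict.
The state is a dict: "clock": time; "qpos": joint angles; "qvel": joint speeds; "joint_efforts": joint torques, N m; "ee_pos": TCP position; "orientation": TCP orientation; "force": force on the tool from outside, world axes, zero at the start; "ft_torque": the same for the moment, N m; "grip_width": finger opening in m.
Only numpy, scipy, OpenCV 4.12 (cv2) and the standard library are available. Lean on these libraries where they do the work, as an engineer would, in place of code of your own. Each camera call takes 0.05 s, during which the arm holds its last target.

## Working session

There is one attempt and no reset: what is moved stays moved. The work goes in short steps, Python scripts to look and compute and a tool call to move; the robot and the scene stay as the last step left them, time stands still between calls to the robot, and variables do not carry over. Pictures are saved under pics/ and viewed, and the job is handed in when it is done.

Besides the shell and the picture viewer there is one more tool, called after ">>>" by a JSON object that holds its "name" and its "arguments", one argument or row to a line. move_arm: Moves the arm, as the interface text tells. Its arguments: {"type":"object","properties":{"rows":{"type":"array"},"force":{"type":"number"}},"required":["rows"]}

```bash
mkdir -p pics; ls; python3 - <<'E'
from bench import arm, optics
import cv2, numpy as np
print(arm.state(), arm.pinch_z)
for n in ["top","scene"]:
    p,d=optics.get_image(n); cv2.imwrite(f"pics/{n}0.png",p[:,:,::-1]); np.savez(f"{n}0.npz",p=p,d=d)
    print(n,optics.get_calibration(n))
print(optics.get_calibration("wrist"))
E
```

```text
pics
{'clock': 0.0, 'qpos': array([ 1.00372650e+00,  3.81219049e-01,  1.29825908e+00,  2.79221603e-05,
        1.46362610e+00, -2.15287892e-01]), 'qvel': array([ 0.00087794,  0.00046269, -0.00091531,  0.00078553,  0.00056746,
        0.00108157]), 'joint_efforts': array([-7.09721280e-04, -4.48452079e+01, -2.31277585e+01, -2.01501061e-04,
        4.67615027e-03,  3.73656945e-06]), 'ee_pos': array([0.18934066, 0.51606687, 0.23069998]), 'orientation': array([-3.14012191e+00, -3.50031742e-04,  2.78980745e+00]), 'force': array([ 0.14938912, -0.19933742,  0.04993976]), 'ft_torque': array([-0.01767955,  0.06441246,  0.00557167]), 'grip_width': 0.08526745570183894} 0.0187
top {'fx': 448.08272629221665, 'fy': 448.08272629221665, 'cx': 318.1885108083093, 'cy': 243.27115904265403, 'rvec': array([ 2.11217797, -2.11409407,  0.16403911]), 'tvec': array([0.03282671, 0.47145828, 0.89407691])}
scene {'fx': 551.5099291977896, 'fy': 551.5099291977896, 'cx': 331.9030335153011, 'cy': 239.73114140493567, 'rvec': array([ 1.36853955,  2.45050731, -0.677283  ]), 'tvec': array([ 0.24770582, -0.35007827,  1.7305553 ])}
{'fx': 371.64829954431775, 'fy': 371.64829954431775, 'cx': 319.92965740148145, 'cy': 236.27179598864717, 'hand_eye': array([[ 3.05324493e-04, -9.49566836e-01, -3.13564556e-01,
         8.03342169e-02],
       [ 9.99999953e-01,  2.95824513e-04,  7.78765687e-05,
        -5.33712255e-04],
       [ 1.88110752e-05, -3.13564565e-01,  9.49566882e-01,
        -1.41919238e-01],
       [ 0.00000000e+00,  0.00000000e+00,  0.00000000e+00,
         1.00000000e+00]])}
```

View pics/top0.png

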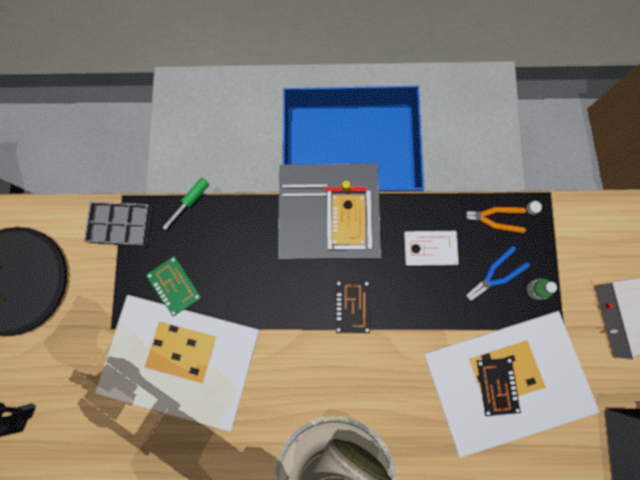

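View pics/scene0.png

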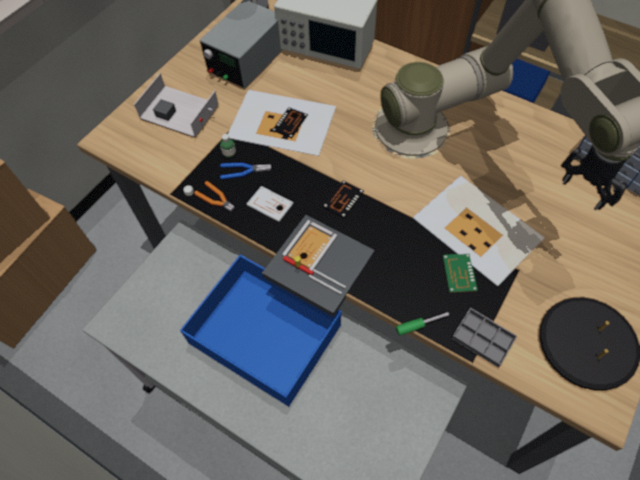

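```bash
cat > h.py <<'E'
import cv2, numpy as np
from bench import arm, optics
def cam(n):
    c=optics.get_calibration(n); R=cv2.Rodrigues(np.array(c['rvec']))[0]; return c,R,np.array(c['tvec'])
def px2w(n,u,v,z=None,d=None):
    c,R,t=cam(n); r=np.array([(u-c['cx'])/c['fx'],(v-c['cy'])/c['fy'],1.])
    if d is not None: return R.T@(r*d-t)
    o=-R.T@t; w=R.T@r; return o+w*(z-o[2])/w[2]
def w2px(n,P):
    c,R,t=cam(n); q=R@np.array(P)+t; return np.array([c['fx']*q[0]/q[2]+c['cx'],c['fy']*q[1]/q[2]+c['cy']])
E
python3 - <<'E'
from h import *
f=np.load('top0.npz');p=f['p'];d=f['d']
c=p[155:270,265:395]
cv2.imwrite('pics/crop0.png',cv2.resize(c[:,:,::-1],None,fx=6,fy=5,interpolation=cv2.INTER_CUBIC)[:600])
c=p[155:270,265:395]
cv2.imwrite('pics/crop0.png',cv2.resize(c[:,:,::-1],None,fx=5,fy=5,interpolation=cv2.INTER_CUBIC))
for u,v in [(295,175),(300,230),(290,250),(370,180),(348,230),(150,300),(240,250)]:
    print(u,v,px2w('top',u,v,d=d[v,u]).round(4))
E
```

```text
295 175 [0.6337 0.0856 0.0082]
300 230 [0.509  0.0737 0.0022]
290 250 [0.4645 0.0952 0.0017]
370 180 [ 0.6217 -0.0819  0.0053]
348 230 [ 0.5065 -0.0315  0.0115]
150 300 [ 0.3561  0.3986 -0.0026]
240 250 [ 4.651e-01  2.054e-01 -1.000e-04]
```

View pics/crop0.png

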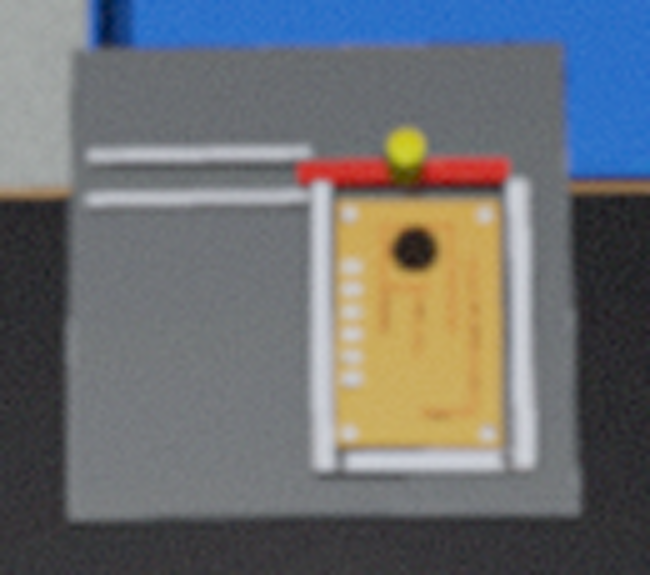

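```bash
cat >> h.py <<'E'
def fit(n,obj,px,z0=None):
    from scipy.optimize import least_squares
    obj=np.array(obj);px=np.array(px)
    def res(q):
        c,s=np.cos(q[2]),np.sin(q[2]);zz=q[3] if z0 is None else z0
        r=[]
        for o,u in zip(obj,px):
            P=[q[0]+c*o[0]-s*o[1],q[1]+s*o[0]+c*o[1],zz+o[2]]
            r.append(w2px(n,P)-u)
        return np.ravel(r)
    s=least_squares(res,[0.55,0,0]+([0.01] if z0 is None else []))
    return s.x,res(s.x)
E
python3 - <<'E'
from h import *
f=np.load('top0.npz');p=f['p'];d=f['d']
def mz(u0,u1,v0,v1):
    a=[px2w('top',u,v,d=d[v,u])[2] for v in range(v0,v1) for u in range(u0,u1) if d[v,u]>0]; return np.median(a),np.std(a)
print('deck',mz(286,325,200,250),mz(286,370,168,180),'bench',mz(225,272,205,250),mz(388,400,205,225), 'board',mz(335,362,210,240))
obj=[[130,155,0],[130,-67,0],[-85,155,0],[-85,-67,0]]
px=[(265+a/5,155+b/5) for a,b in [(75,50),(562,45),(68,520),(580,515)]]
for z in (None,.005,.008,.011,.015):
    x,r=fit('top',np.array(obj)/1000.,px,z); print(z,x.round(4),r.round(1))
# pocket: walls outer corners top
obj2=[[61,47,14],[61,-47,14],[-67,47,14],[-67,-47,14]]
print(fit('top',np.array(obj2)/1000.,[(265+a/5,155+b/5) for a,b in [(312,180),(530,178),(312,472),(536,470)]],.008))
E
```

```text
Traceback (most recent call last):
  File "h.py", line 6, in px2w
    c,R,t=cam(n); r=np.array([(u-c['cx'])/c['fx'],(v-c['cy'])/c['fy'],1.])
          ~~~^^^
  File "h.py", line 4, in cam
    c=optics.get_calibration(n); R=cv2.Rodrigues(np.array(c['rvec']))[0]; return c,R,np.array(c['tvec'])
ValueError: time passes only in moves, steps and waits
```

Calibration has a call limit; cache it.

```bash
python3 - <<'E'
s=open('h.py').read()
s=s.replace("def cam(n):\n    c=opt","import pickle\n_C=pickle.load(open('cal.pkl','rb'))\ndef cam(n):\n    c=_C[n]; R=cv2.Rodrigues(np.array(c['rvec']))[0]; return c,R,np.array(c['tvec'])\n#    c=opt")
open('h.py','w').write(s)
from bench import optics
import pickle
pickle.dump({n:optics.get_calibration(n) for n in('top','scene','wrist')},open('cal.pkl','wb'))
E
cat > m.py <<'E'
from h import *
f=np.load('top0.npz');p=f['p'];d=f['d']
def mz(u0,u1,v0,v1):
    a=[px2w('top',u,v,d=d[v,u])[2] for v in range(v0,v1) for u in range(u0,u1) if d[v,u]>0]; return np.median(a).round(4),np.std(a).round(4)
print('deck',mz(286,325,200,250),mz(286,370,168,180),'bench',mz(225,272,205,250),mz(388,400,205,225), 'board',mz(335,362,210,240))
obj=[[130,155,0],[130,-67,0],[-85,155,0],[-85,-67,0]]
px=[(265+a/5,155+b/5) for a,b in [(75,50),(562,45),(68,520),(580,515)]]
for z in (None,.005,.008,.011,.015):
    x,r=fit('top',np.array(obj)/1000.,px,z); print(z,x.round(4),r.round(1))
obj2=[[61,47,14],[61,-47,14],[-67,47,14],[-67,-47,14]]
print(fit('top',np.array(obj2)/1000.,[(265+a/5,155+b/5) for a,b in [(312,180),(530,178),(312,472),(536,470)]],.008))
E
python3 m.py
```

```text
deck (np.float64(0.0052), np.float64(0.0017)) (np.float64(0.0052), np.float64(0.0018)) bench (np.float64(0.0004), np.float64(0.0017)) (np.float64(0.0002), np.float64(0.0017)) board (np.float64(0.0112), np.float64(0.0017))
None [ 0.5312 -0.0346  0.0067 -0.0006] [-0.2  0.3  0.4 -0.2  0.1 -0.1 -0.3 -0. ]
0.005 [ 0.5298 -0.0346  0.0067] [-0.5 -0.   0.7 -0.5 -0.2  0.2  0.   0.3]
0.008 [ 0.5291 -0.0346  0.0067] [-0.7 -0.2  0.8 -0.6 -0.3  0.3  0.2  0.4]
0.011 [ 0.5283 -0.0346  0.0067] [-0.8 -0.3  1.  -0.8 -0.5  0.5  0.3  0.5]
0.015 [ 0.5273 -0.0347  0.0067] [-1.  -0.5  1.2 -1.  -0.7  0.7  0.6  0.7]
(array([ 0.53006486, -0.03445131,  0.00079852]), array([ 0.20071964,  0.29189753, -0.3031157 ,  0.37352544,  0.3795562 ,
       -0.42692299, -0.2741506 , -0.19745825]))
```

```bash
cat > m2.py <<'E'
from h import *
f=np.load('top0.npz');p=f['p'];d=f['d']
print('post top ctr',px2w('top',265+406/5,155+147/5,z=.053).round(4))
print('bar ends',px2w('top',265+297/5,155+173/5,z=.019).round(4),px2w('top',265+510/5,155+170/5,z=.019).round(4))
print('board',[px2w('top',265+a/5,155+b/5,z=.011).round(4) for a,b in [(335,197),(502,197),(333,448),(502,448)]])
print('front edge',[px2w('top',265+a/5,155+b/5,z=.005).round(4) for a,b in [(75,50),(562,45)]])
E
python3 m2.py
python3 - <<'E'
from h import *
p=np.load('scene0.npz')['p']
cv2.imwrite('pics/s1.png',cv2.resize(p[200:320,250:390][:,:,::-1],None,fx=5,fy=5,interpolation=cv2.INTER_CUBIC))
E
```

```text
post top ctr [ 0.5964 -0.027   0.053 ]
bar ends [0.5959 0.0196 0.019 ] [ 0.5966 -0.0737  0.019 ]
board [array([0.5872, 0.003 , 0.011 ]), array([ 0.5867, -0.0706,  0.011 ]), array([0.4745, 0.0043, 0.011 ]), array([ 0.4742, -0.0687,  0.011 ])]
front edge [array([0.6587, 0.1201, 0.005 ]), array([ 0.6592, -0.0992,  0.005 ])]
```

View pics/s1.png

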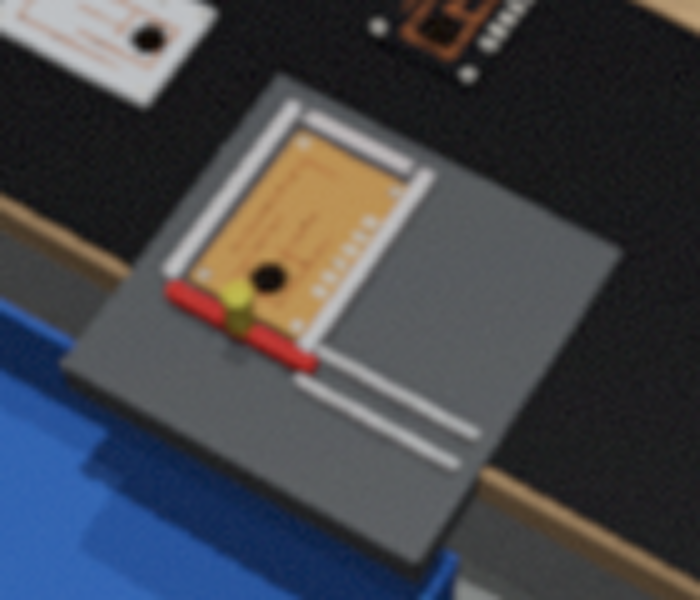

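Candidates (top view): tan board in the nest (348,218); look-alikes: white (431,248), black (352,306), black (498,385), tan paper prints (180,350), (507,370), green good board (174,286). I choose the one in the nest: tan with a burn mark, behind the red bar, and confirmed in the crops. First the post at about (0.596, -0.028).

>>> {"name": "move_arm", "arguments": {
  "rows": [
    [[0.714, -0.954, 0, 0.154, 0.5], [0.714, -0.954, 0, 0.154, 0.5], [0.714, -0.954, 0, 0.154, 0.5], [0.714, -0.954, 0, 0.154, 0.5], [0.714, -0.954, 0, 0.154, 0.5], [0.714, -0.954, 0, 0.154, 0.5], [0.714, -0.954, 0, 0.154, 0.5], [0.714, -0.954, 0, 0.154, 0.5], [0.714, -0.954, 0, 0.154, 0.5], [0.714, -0.954, 0, 0.154, 0.5]]
  ],
  "force": 20
}}

```text
clock: 1.35
ee_pos: [0.4042, 0.229, 0.2311]
orientation: [-3.141, -0.0, 2.975]
force: [-0.6, -0.0, -0.2]
grip_width: 0.0427
```

>>> {"name": "move_arm", "arguments": {
  "rows": [
    [[0.714, -0.954, 0, 0.154, 0.5], [0.714, -0.954, 0, 0.154, 0.5], [0.714, -0.954, 0, 0.154, 0.5], [0.714, -0.954, 0, 0.154, 0.5], [0.714, -0.954, 0, 0.154, 0.5], [0.714, -0.954, 0, 0.154, 0.5], [0.714, -0.954, 0, 0.154, 0.5], [0.714, -0.954, 0, 0.154, 0.5], [0.714, -0.954, 0, 0.154, 0.5], [0, 0, 0, 0, 0.5]]
  ]
}}

```text
clock: 2.6
ee_pos: [0.5971, -0.0292, 0.2302]
orientation: [3.141, -0.001, 3.139]
force: [-0.8, 0.1, -0.3]
grip_width: 0.0426
```

>>> {"name": "move_arm", "arguments": {
  "rows": [
    [[0, 0, -0.9, 0, 0.5], [0, 0, -0.9, 0, 0.5], [0, 0, -0.9, 0, 0.5], [0, 0, -0.9, 0, 0.5], [0, 0, -0.7, 0, 0.5], [0, 0, 0, 0, 0.5], [0, 0, 0, 0, 0.5]]
  ]
}}

```text
clock: 3.48
ee_pos: [0.5967, -0.0272, 0.1033]
orientation: [-3.141, 0.001, 3.141]
force: [0.5, 0.2, -0.5]
grip_width: 0.0427
```

```bash
cat >> h.py <<'E'
def wr2w(u,v,z,pos,rpy):
    from scipy.spatial.transform import Rotation as Ro
    c=_C['wrist'];H=np.array(c['hand_eye']);a=np.array([u-c['cx'],v-c['cy']]);r=np.hypot(*a);th=r/c['fx']
    ray=np.array([*(a/r*np.sin(th)),np.cos(th)]) if r>0 else np.array([0,0,1.])
    R=Ro.from_euler('xyz',rpy).as_matrix();o=np.array(pos)+R@H[:3,3];w=R@H[:3,:3]@ray
    return o+w*(z-o[2])/w[2]
E
python3 - <<'E'
from h import *
s=arm.state();print(s['ee_pos'],s['orientation'],s['force'])
p,d=optics.get_image('wrist');cv2.imwrite('pics/w1.png',p[:,:,::-1])
E
```

```text
[ 0.59669788 -0.02716217  0.10331508] [-3.14133455e+00  1.19196743e-03  3.14124269e+00] [ 0.51393823  0.19169593 -0.49485467]
```

View pics/w1.png

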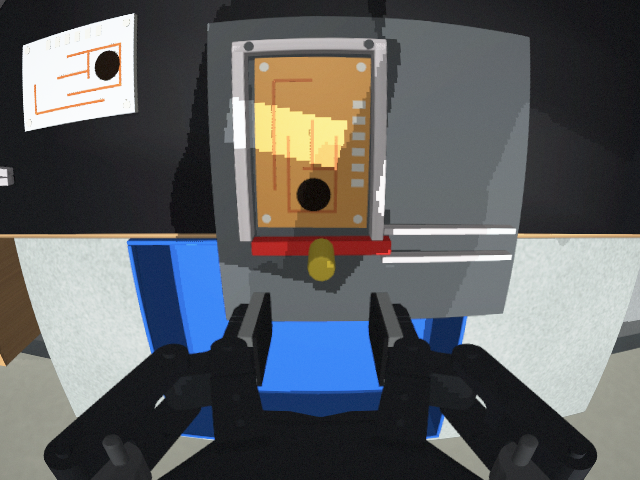

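```bash
python3 - <<'E'
from h import *
pos=[ 0.59669788,-0.02716217,0.10331508];o=[-3.14133455e+00,1.19196743e-03,3.14124269e+00]
for n,u,v,z in [('post top',321,267,.053),('post bot',321,243,.019),('board fl',253,228,.011),('fr',370,228,.011),('nl',253,57,.011),('nr',372,57,.011),('edgeL',226,320,.005),('edgeR',505,313,.005)]:
    print(n,wr2w(u,v,z,pos,o).round(4))
E
```

```text
post top [ 0.5981 -0.0271  0.053 ]
post bot [ 0.5957 -0.027   0.019 ]
board fl [ 0.588  -0.0723  0.011 ]
fr [0.588  0.0055 0.011 ]
nl [ 0.4767 -0.0692  0.011 ]
nr [0.4771 0.0045 0.011 ]
edgeL [ 0.6635 -0.0998  0.005 ]
edgeR [0.6619 0.1236 0.005 ]
```

>>> {"name": "move_arm", "arguments": {
  "rows": [
    [[0, 0, -0.6, 0, 0.5], [0, 0, -0.6, 0, 0.5], [0, 0, -0.5, 0, 0.5], [0, 0, -0.4, 0, 0.5], [0, 0, -0.3, 0, 0.5], [0, 0, -0.17, 0, 0.5], [0, 0, 0, 0, 0.5]]
  ]
}}

```text
clock: 4.4
ee_pos: [0.5965, -0.0275, 0.0251]
orientation: [3.142, -0.0, 3.141]
force: [-0.3, 0.0, 0.9]
grip_width: 0.0431
```

>>> {"name": "move_arm", "arguments": {
  "rows": [
    [[0, 0, 0, 0, 0.0], [0, 0, 0, 0, 0.0], [0, 0, 0, 0, 0.0], [0, 0, 0, 0, 0.0]]
  ],
  "force": 20
}}

```text
clock: 4.9
ee_pos: [0.5967, -0.0275, 0.0257]
orientation: [-3.141, 0.001, 3.141]
force: [0.5, 0.8, 4.0]
grip_width: 0.0152
```

>>> {"name": "move_arm", "arguments": {
  "rows": [
    [[0, 0.2, 0, 0, 0], [0, 0.35, 0, 0, 0], [0, 0.35, 0, 0, 0], [0, 0.35, 0, 0, 0], [0, 0.35, 0, 0, 0], [0, 0.35, 0, 0, 0], [0, 0.35, 0, 0, 0], [0, 0.25, 0, 0, 0], [0, 0.1, 0, 0, 0], [0, 0, 0, 0, 0]]
  ]
}}

```text
clock: 6.15
ee_pos: [0.5962, 0.0526, 0.0256]
orientation: [3.142, -0.0, 3.141]
force: [-2.5, 0.8, 6.8]
grip_width: 0.0151
```

Now crawl to the stop.

>>> {"name": "move_arm", "arguments": {
  "rows": [
    [[0, 0.07, 0, 0, 0], [0, 0.05, 0, 0, 0], [0, 0.04, 0, 0, 0], [0, 0.03, 0, 0, 0], [0, 0, 0, 0, 0]]
  ]
}}

```text
clock: 6.78
ee_pos: [0.5962, 0.0578, 0.0256]
orientation: [-3.141, -0.0, 3.141]
force: [-3.3, -1.2, 5.9]
grip_width: 0.0154
```

>>> {"name": "move_arm", "arguments": {
  "rows": [
    [[0, 0.03, 0, 0, 0], [0, 0.03, 0, 0, 0], [0, 0, 0, 0, 0]]
  ]
}}

```text
clock: 7.15
ee_pos: [0.5961, 0.0596, 0.0256]
orientation: [-3.141, -0.001, 3.141]
force: [-3.3, -1.8, 7.9]
grip_width: 0.0151
```

>>> {"name": "move_arm", "arguments": {
  "rows": [
    [[0, 0.03, 0, 0, 0], [0, 0.03, 0, 0, 0], [0, 0, 0, 0, 0]]
  ]
}}

```text
clock: 7.52
ee_pos: [0.5961, 0.0614, 0.0256]
orientation: [-3.141, -0.001, 3.141]
force: [-3.0, -2.1, 8.0]
grip_width: 0.0151
```

>>> {"name": "move_arm", "arguments": {
  "rows": [
    [[0, 0.04, 0, 0, 0], [0, 0.04, 0, 0, 0], [0, 0, 0, 0, 0]]
  ]
}}

```text
clock: 7.9
ee_pos: [0.5962, 0.062, 0.0256]
orientation: [-3.138, -0.001, 3.141]
force: [-4.1, -10.1, 6.0]
grip_width: 0.0154
```

Force rise marks the end stop. Release and rise.

>>> {"name": "move_arm", "arguments": {
  "rows": [
    [[0, -0.05, 0, 0, 0], [0, 0, 0, 0, 0.5], [0, 0, 0, 0, 0.5], [0, 0, 0, 0, 0.5], [0, 0, 0.3, 0, 0.5], [0, 0, 0.7, 0, 0.5], [0, 0, 0.9, 0, 0.5], [0, 0, 0.9, 0, 0.5], [0, 0, 0, 0, 0.5], [0, 0, 0, 0, 0.5]]
  ]
}}

```text
clock: 9.15
ee_pos: [0.5961, 0.0623, 0.1086]
orientation: [3.142, -0.001, 3.141]
force: [0.1, -0.4, 0.0]
grip_width: 0.0429
```

```bash
python3 - <<'E'
from h import *
s=arm.state();print(s['ee_pos'],s['orientation'],s['force'])
p,d=optics.get_image('wrist');cv2.imwrite('pics/w2.png',p[:,:,::-1])
p,d=optics.get_image('scene');cv2.imwrite('pics/s2.png',cv2.resize(p[190:330,240:400][:,:,::-1],None,fx=4,fy=4,interpolation=cv2.INTER_CUBIC))
E
```

```text
[0.59607698 0.06227857 0.10860494] [ 3.14150955e+00 -1.06142703e-03  3.14097972e+00] [ 0.14218576 -0.43885471  0.00865303]
```

View pics/w2.png

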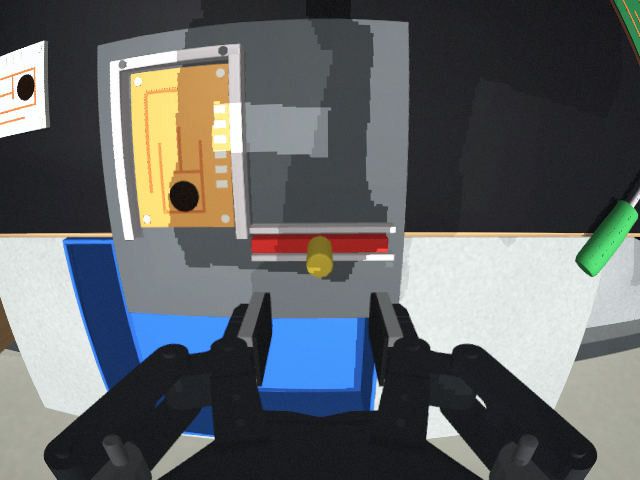

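View pics/s2.png

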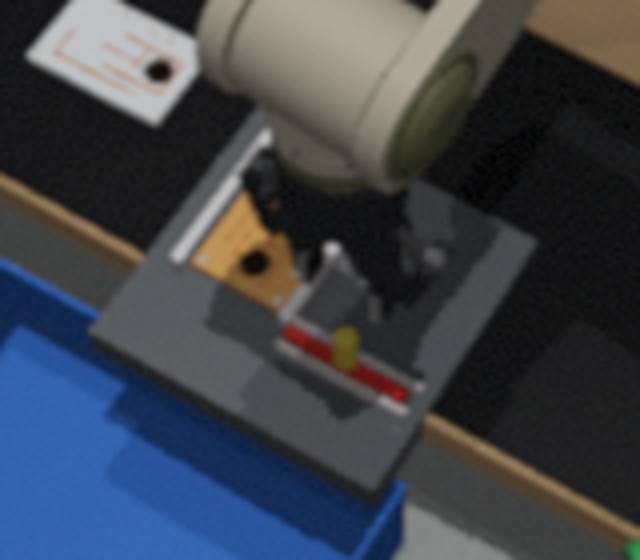

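Bar is red at wrist (320,243), fully between the guides; mouth clear. Close the fingers and go above the rear of the board.

>>> {"name": "move_arm", "arguments": {
  "rows": [
    [[0, 0, 0.1, 0, 0], [-0.793, -0.798, 0, 0, 0], [-0.793, -0.798, 0, 0, 0], [-0.793, -0.798, 0, 0, 0], [-0.793, -0.798, 0, 0, 0], [0, 0, -0.8, 0, 0], [0, 0, -0.7, 0, 0], [0, 0, -0.5, 0, 0], [0, 0, -0.2, 0, 0], [0, 0, 0, 0, 0]]
  ],
  "force": 60
}}

```text
clock: 10.5
ee_pos: [0.5013, -0.0335, 0.0462]
orientation: [3.141, -0.0, 3.141]
force: [0.6, 0.4, -0.4]
grip_width: -0.0001
```

>>> {"name": "move_arm", "arguments": {
  "rows": [
    [[0, 0, -0.2, 0, 0], [0, 0, -0.2, 0, 0], [0, 0, -0.1, 0, 0], [0, 0, 0, 0, 0], [0, 0, 0, 0, 0]]
  ]
}}

```text
clock: 11.12
ee_pos: [0.5014, -0.0336, 0.0313]
orientation: [-3.142, 0.0, 3.141]
force: [-0.2, 0.4, 1.0]
grip_width: -0.0002
```

```bash
python3 - <<'E'
from h import *
s=arm.state();print(s['ee_pos'],s['orientation'],s['force'],s['grip_width'])
p,d=optics.get_image('wrist');cv2.imwrite('pics/w3.png',p[:,:,::-1])
E
```

```text
[ 0.50139336 -0.03356001  0.03130656] [-3.14152748e+00  1.38652780e-04  3.14095205e+00] [-0.16329829  0.44714713  1.0450911 ] -0.0002391040686203961
```

View pics/w3.png

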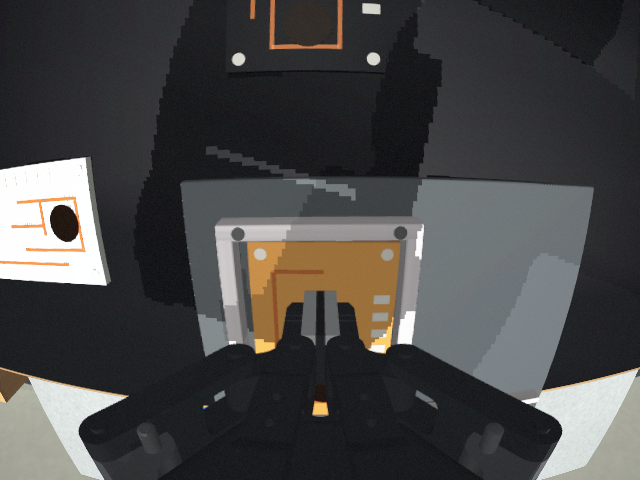

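>>> {"name": "move_arm", "arguments": {
  "rows": [
    [[0, 0, -0.1, 0, 0], [0, 0, -0.1, 0, 0], [0, 0, -0.1, 0, 0], [0, 0, -0.06, 0, 0], [0, 0, -0.04, 0, 0], [0, 0, 0, 0, 0]]
  ]
}}

```text
clock: 11.92
ee_pos: [0.5013, -0.0335, 0.0192]
orientation: [3.142, -0.0, 3.141]
force: [0.5, -0.2, 0.6]
grip_width: 0.0002
```

>>> {"name": "move_arm", "arguments": {
  "rows": [
    [[0, 0, -0.015, 0, 0], [0, 0, -0.015, 0, 0], [0, 0, -0.015, 0, 0], [0, 0, -0.015, 0, 0], [0, 0, -0.015, 0, 0], [0, 0, -0.015, 0, 0]]
  ]
}}

```text
clock: 12.68
ee_pos: [0.5013, -0.0335, 0.0165]
orientation: [-3.142, 0.0, 3.141]
force: [0.3, -0.3, -0.5]
grip_width: 0.0001
```

>>> {"name": "move_arm", "arguments": {
  "rows": [
    [[0, 0, -0.015, 0, 0], [0, 0, -0.015, 0, 0], [0, 0, -0.015, 0, 0], [0, 0, -0.015, 0, 0]]
  ]
}}

```text
clock: 13.18
ee_pos: [0.5013, -0.0335, 0.0147]
orientation: [-3.142, 0.0, 3.141]
force: [-0.1, 0.7, -0.8]
grip_width: -0.0004
```

>>> {"name": "move_arm", "arguments": {
  "rows": [
    [[0, 0, -0.012, 0, 0], [0, 0, -0.012, 0, 0], [0, 0, -0.012, 0, 0]]
  ]
}}

```text
clock: 13.55
ee_pos: [0.5013, -0.0335, 0.0136]
orientation: [-3.142, 0.0, 3.141]
force: [0.8, -0.6, -0.2]
grip_width: -0.0001
```

>>> {"name": "move_arm", "arguments": {
  "rows": [
    [[0, 0, -0.012, 0, 0], [0, 0, -0.012, 0, 0], [0, 0, -0.012, 0, 0]]
  ]
}}

```text
clock: 13.92
ee_pos: [0.5013, -0.0336, 0.0125]
orientation: [3.142, -0.0, 3.141]
force: [0.1, -0.3, 0.4]
grip_width: -0.0002
```

>>> {"name": "move_arm", "arguments": {
  "rows": [
    [[0, 0, -0.012, 0, 0], [0, 0, -0.012, 0, 0]]
  ]
}}

```text
clock: 14.18
ee_pos: [0.5014, -0.0335, 0.0118]
orientation: [-3.142, 0.0, 3.141]
force: [-0.9, -0.1, 0.1]
grip_width: -0.0001
```

>>> {"name": "move_arm", "arguments": {
  "rows": [
    [[0, 0, -0.012, 0, 0], [0, 0, -0.012, 0, 0]]
  ]
}}

```text
clock: 14.42
ee_pos: [0.5014, -0.0336, 0.0115]
orientation: [-3.141, 0.0, 3.141]
force: [-2.7, -0.1, 8.8]
grip_width: -0.0
```

>>> {"name": "move_arm", "arguments": {
  "rows": [
    [[0, 0, 0, 0, 0]]
  ]
}}

```text
clock: 14.55
ee_pos: [0.5013, -0.0335, 0.0116]
orientation: [-3.141, 0.0, 3.141]
force: [-1.9, 0.3, 6.3]
grip_width: -0.0002
```

>>> {"name": "move_arm", "arguments": {
  "rows": [
    [[0.02, 0, -0.004, 0, 0], [0.05, 0, 0, 0, 0], [0.05, 0, 0, 0, 0]]
  ]
}}

```text
clock: 14.92
ee_pos: [0.5047, -0.0335, 0.0116]
orientation: [-3.141, -0.0, 3.141]
force: [-2.7, 0.1, 9.0]
grip_width: -0.0003
```

>>> {"name": "move_arm", "arguments": {
  "rows": [
    [[0.07, 0, 0, 0, 0], [0.07, 0, 0, 0, 0], [0.07, 0, 0, 0, 0], [0.07, 0, 0, 0, 0]]
  ]
}}

```text
clock: 15.42
ee_pos: [0.5131, -0.0335, 0.0115]
orientation: [-3.141, -0.0, 3.141]
force: [-3.2, -0.4, 7.7]
grip_width: 0.0
```

```bash
python3 - <<'E'
from h import *
s=arm.state();print(s['ee_pos'],s['orientation'],s['force'],s['grip_width'])
p,d=optics.get_image('wrist');cv2.imwrite('pics/w4.png',cv2.resize(p[180:400,180:460][:,:,::-1],None,fx=2.5,fy=2.5))
E
```

```text
[ 0.51314789 -0.03352838  0.01151872] [-3.14145834e+00 -2.83070434e-04  3.14108152e+00] [-3.20431286 -0.42261989  7.70773563] 7.871120208252382e-06
```

View pics/w4.png

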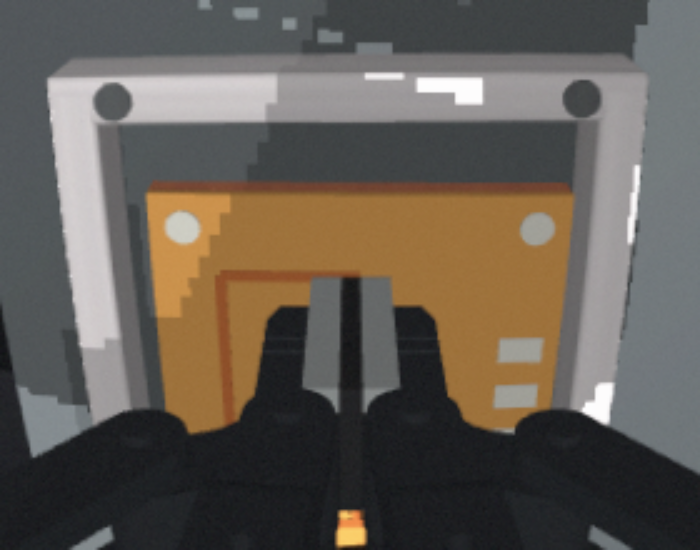

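Board drags along (gap to the back wall grew to ~15 mm); its right edge is nearer the wall, so I add a slight -y.

>>> {"name": "move_arm", "arguments": {
  "rows": [
    [[0.08, -0.01, -0.002, 0, 0], [0.1, -0.015, 0, 0, 0], [0.1, -0.015, 0, 0, 0], [0.1, 0, 0, 0, 0], [0.1, 0, 0, 0, 0], [0.1, 0, 0, 0, 0]]
  ]
}}

```text
clock: 16.23
ee_pos: [0.5306, -0.0348, 0.0116]
orientation: [-3.141, -0.0, 3.141]
force: [-3.1, 0.2, 8.3]
grip_width: 0.0001
```

>>> {"name": "move_arm", "arguments": {
  "rows": [
    [[0.1, 0, 0, 0, 0], [0.1, 0, 0, 0, 0], [0.1, 0, 0, 0, 0], [0.1, 0, 0, 0, 0]]
  ]
}}

```text
clock: 16.73
ee_pos: [0.5426, -0.0348, 0.0116]
orientation: [-3.141, -0.0, 3.141]
force: [-3.6, 0.3, 7.9]
grip_width: 0.0001
```

>>> {"name": "move_arm", "arguments": {
  "rows": [
    [[0.1, 0, -0.002, 0, 0], [0.1, 0, 0, 0, 0], [0.1, 0, 0, 0, 0], [0.1, 0, 0, 0, 0], [0.1, 0, 0, 0, 0], [0.1, 0, 0, 0, 0], [0.1, 0, 0, 0, 0]]
  ]
}}

```text
clock: 17.6
ee_pos: [0.5637, -0.0348, 0.0116]
orientation: [-3.141, 0.0, 3.141]
force: [-2.6, 0.1, 8.2]
grip_width: -0.0001
```

```bash
python3 - <<'E'
from h import *
s=arm.state();print(s['ee_pos'],s['orientation'],s['force'],s['grip_width'])
p,d=optics.get_image('wrist');cv2.imwrite('pics/w5.png',p[:,:,::-1])
E
```

```text
[ 0.56368944 -0.03478421  0.01157141] [-3.14131566e+00  2.28890992e-05  3.14107278e+00] [-2.63824955  0.12419463  8.18358186] -0.0001481369187898825
```

View pics/w5.png

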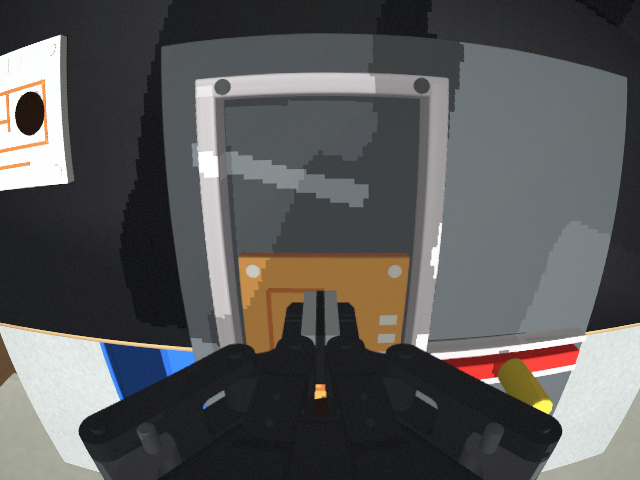

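```bash
python3 - <<'E'
from h import *
print(wr2w(323,254,.011,[ 0.56368944,-0.03478421,0.01157141],[-3.14131566e+00,2.3e-05,3.14107278]))
print(wr2w(322,183.,.011,[ 0.5131,-0.0335,0.0115],[-3.14131566e+00,2.3e-05,3.14107278]), 180+190/2.5)
print(wr2w(322,180+185/2.5,.011,[ 0.5131,-0.0335,0.0115],[-3.14131566e+00,2.3e-05,3.14107278]))
E
```

```text
[ 0.5380729  -0.03403021  0.011     ]
[ 0.45803511 -0.03319718  0.011     ] 256.0
[ 0.4874559  -0.03315696  0.011     ]
```

>>> {"name": "move_arm", "arguments": {
  "rows": [
    [[0.1, 0, -0.002, 0, 0], [0.12, 0, 0, 0, 0], [0.12, 0, 0, 0, 0], [0.12, 0, 0, 0, 0], [0.12, 0, 0, 0, 0], [0.12, 0, 0, 0, 0], [0.12, 0, 0, 0, 0], [0.12, 0, 0, 0, 0]]
  ]
}}

```text
clock: 18.65
ee_pos: [0.5919, -0.0348, 0.0116]
orientation: [-3.141, 0.0, 3.141]
force: [-3.8, -0.3, 7.7]
grip_width: -0.0002
```

>>> {"name": "move_arm", "arguments": {
  "rows": [
    [[0.12, 0, -0.002, 0, 0], [0.12, 0, 0, 0, 0], [0.12, 0, 0, 0, 0], [0.12, 0, 0, 0, 0], [0.12, 0, 0, 0, 0], [0.12, 0, 0, 0, 0], [0.12, 0, 0, 0, 0]]
  ]
}}

```text
clock: 19.52
ee_pos: [0.6172, -0.0348, 0.0115]
orientation: [-3.141, 0.0, 3.141]
force: [-3.3, -0.2, 7.5]
grip_width: -0.0001
```

>>> {"name": "move_arm", "arguments": {
  "rows": [
    [[0.12, 0, 0, 0, 0], [0.12, 0, 0, 0, 0], [0.12, 0, 0, 0, 0], [0.12, 0, 0, 0, 0], [0.12, 0, 0, 0, 0]]
  ]
}}

```text
clock: 20.15
ee_pos: [0.6352, -0.0348, 0.0116]
orientation: [-3.141, 0.0, 3.141]
force: [-2.5, -0.4, 8.1]
grip_width: -0.0001
```

```bash
python3 - <<'E'
from h import *
s=arm.state();print(s['ee_pos'],s['orientation'],s['force'],s['grip_width'])
p,d=optics.get_image('wrist');cv2.imwrite('pics/w6.png',p[:,:,::-1])
p,d=optics.get_image('scene');cv2.imwrite('pics/s6.png',cv2.resize(p[190:330,220:400][:,:,::-1],None,fx=4,fy=4,interpolation=cv2.INTER_CUBIC))
E
```

```text
[ 0.6351878  -0.03479885  0.01159113] [-3.14131238e+00  2.13697653e-04  3.14101133e+00] [-2.54174643 -0.37288902  8.09442742] -6.841896635751187e-05
```

View pics/w6.png

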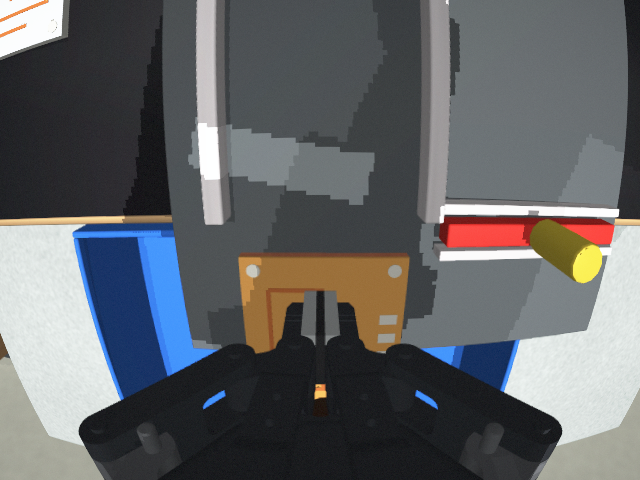

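View pics/s6.png

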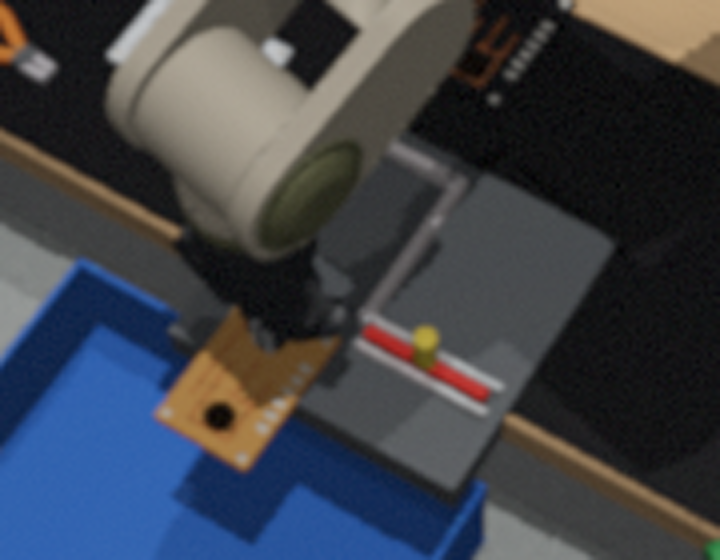

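>>> {"name": "move_arm", "arguments": {
  "rows": [
    [[0.12, 0, 0, 0, 0], [0.12, 0, 0, 0, 0], [0.12, 0, 0, 0, 0], [0.1, 0, 0, 0, 0], [0.06, 0, 0, 0, 0], [0, 0, 0, 0, 0]]
  ]
}}

```text
clock: 21.0
ee_pos: [0.651, -0.0348, 0.0116]
orientation: [-3.141, 0.001, 3.141]
force: [-1.3, -0.3, 6.8]
grip_width: -0.0
```

Still held (Fz 7 N), centre ~20 mm past the edge. Lift off.

>>> {"name": "move_arm", "arguments": {
  "rows": [
    [[0, 0, 0.5, 0, 0], [0, 0, 1, 0, 0], [0, 0, 1, 0, 0], [0, 0, 1, 0, 0], [0, 0, 1, 0, 0], [0, 0, 0.5, 0, 0], [0, 0, 0, 0, 0], [0, 0, 0, 0, 0], [0, 0, 0, 0, 0], [0, 0, 0, 0, 0]]
  ]
}}

```text
clock: 22.25
ee_pos: [0.6506, -0.0347, 0.1601]
orientation: [3.141, -0.001, 3.141]
force: [0.2, 0.3, 0.1]
grip_width: -0.0001
```

```bash
python3 - <<'E'
from h import *
s=arm.state();print(s['ee_pos'],s['force'])
p,d=optics.get_image('scene');cv2.imwrite('pics/s7.png',p[:,:,::-1])
p,d=optics.get_image('top');cv2.imwrite('pics/t7.png',p[:,:,::-1])
E
```

```text
[ 0.65055865 -0.03471051  0.16006224] [0.18527265 0.34560641 0.14967025]
```

View pics/s7.png

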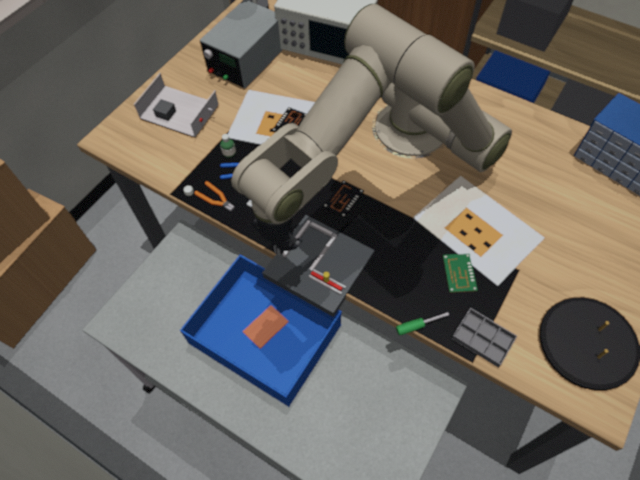

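View pics/t7.png

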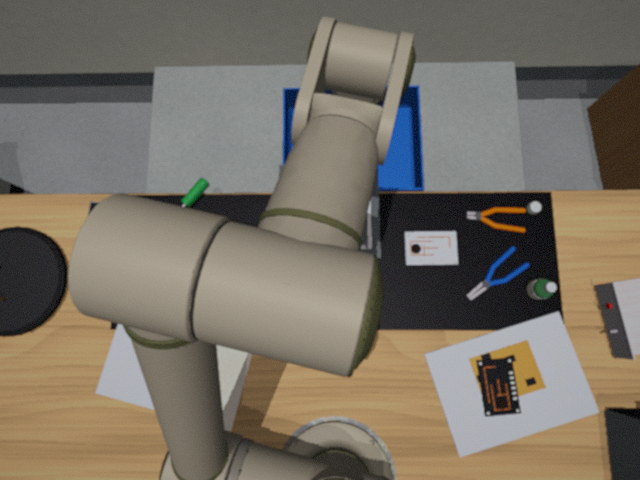

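The scene view shows the board, copper side up, lying on the bin floor at (266,327), and the bar still open at (327,280). The bystanders are in place.

>>> {"name": "move_arm", "arguments": {
  "rows": [
    [[0, 0, 0.3, 0, 0], [0, 0, 0, 0, 0], [0, 0, 0, 0, 0], [0, 0, 0, 0, 0]]
  ]
}}

```text
clock: 22.85
ee_pos: [0.6507, -0.0347, 0.1696]
orientation: [3.142, -0.0, 3.141]
force: [0.6, 0.3, -0.2]
grip_width: -0.0
```

```bash
python3 - <<'E'
from h import *
p0=np.load('scene0.npz')['p']
p,d=optics.get_image('scene');cv2.imwrite('pics/s8.png',cv2.resize(p[200:400,180:400][:,:,::-1],None,fx=3,fy=3))
u=266;v=327;print(px2w('scene',u,v,d=d[v,u]),px2w('scene',220,350,d=d[350,220]))
from bench import sign_off
print(sign_off())
E
```

```text
[ 0.74167487 -0.05153461 -0.14725008] [ 0.86142803 -0.1237729  -0.15608928]
the job is handed in; nothing more can be done
None
```

View pics/s8.png

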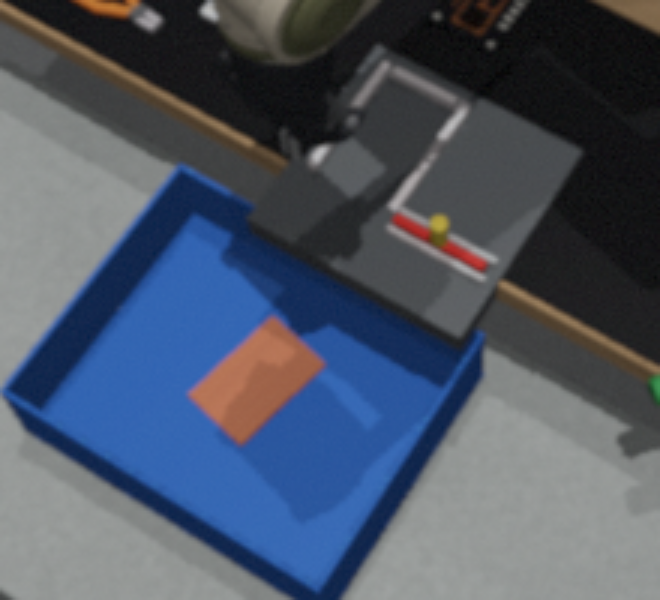

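The burnt board is in the blue scrap bin and the job is handed in, at about 23 s on the robot clock; no verdict was reported.

- **Stop bar:** I pinched the yellow post and slid the bar until the force rose at its end stop. The last picture shows the bar still lying between its guides.
- **Sliding the board:** I touched down at about 3 mm/s and dragged the board straight out with roughly 6 to 9 N of pressure, reading force at the end of each move. The wrist pictures showed no slip of the finger on the board. With the board's centre about 20 mm past the deck edge, I lifted the finger and it tipped off.
- **Last checks:** The board lies flat in the bin, copper side up, about 9 mm above the bin floor by depth reading. The tool is clear with force near zero. No bystander looked moved in the camera views, but I only compared these by eye and the arm hid some from the top camera. No check failed; the camera estimates of the deck edge differed by 2 to 4 mm, within the margin I used.

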